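# Locate a padlock in the corner of an engraving jig

## Task

Make the padlock on the pale jig board ready for engraving: push it along the board with the fingertips until its long side lies flush against the dark steel rail and its flat base (the end opposite the shackle) is up against the blue end stop. Only push it, do not pick it up or tip it; leave the other things on the bench where they are, and finish clear of the padlock.

Things in the scene. Friction and masses are not known exactly. Their poses are not given: they have to be found in the camera images.
- jig: fixed pale (off-white) board on the bench, 190 (its x) x 230 (its y) x 12 mm thick; origin at the centre of its underside, z up; turned up to 0.25 rad from the robot's axes. Two bars 18 mm wide stand 10 mm above its top: a dark steel rail along its far (+x) edge and a blue end stop at its left (+y)
- rail (a point): middle of the rail's inner face, at board-top height (12 mm above the bench); axes as the jig's. The face looks to -x, at x = +68 mm in the jig's frame, and is 210 mm long in y (-105 to +105 mm)
- stop (a point): middle of the end stop's inner face, at board-top height; axes as the jig's. The face looks to -y, at y = +87 mm in the jig's frame, and is 62 mm long in x (0 to +62 mm)
- corner (a point): on the board's top, where the inner faces of rail and end stop would meet if extended; axes as the jig's. When located, the padlock's origin is at x = -20 mm, y = -26 mm from here
- padlock: brass padlock, about 0.16 kg, lying flat on the board, 54 x 40 x 13 mm; origin at its underside, z up, x from flat base to shackle. Block-shaped body x -26 to +6, y -20 to +20, z 0 to 13 mm; rounded steel shackle bow to x = +27, y -16 to +16, z 3 to 10 mm. At the start its base points towards the end stop, its +y side to the rail, within 0.4 rad, clear of both. It slides freely
- lock_cylinder: bystander: loose brass lock cylinder, 33 x 65 x 17 mm, lying on the bench to the left of the jig; origin at the centre of its underside
- grease_tin: bystander: loose round grey tin, 70 mm across, 24 mm high, behind the jig; origin at the centre of its underside
- lock_cylinder_b: bystander: loose grey steel lock cylinder, 33 x 65 x 17 mm, lying on the bench to the right of the jig; origin at the centre of its underside
There are look-alikes about, which are no part of the job. What is shaped like the padlock but orange or turquoise is not meant.

How it is judged (in metres and radians):
At the end, for the whole second after the job is handed in: The padlock lies flat and still on the board, its long side within 3 mm of the rail and parallel to it within 0.06 rad, its base within 3 mm of the end stop; the robot is clear (x of padlock in the frame of corner between -0.023 and -0.017 m and y of padlock in the frame of corner between -0.029 and -0.023 m and angle between the x axis of padlock and the y axis of jig, either way round below 0.06 rad and z of padlock in the frame of corner below 0.003 m and angle between padlock's own z axis and vertical below 0.06 rad and linear speed of padlock below 0.01 m/s); the robot touches nothing.
It fails at once if the padlock is lifted (more than 6 mm above the board) (z of padlock in the frame of corner above 0.006 m).
It fails at once if the padlock is tipped (more than 0.3 rad) (angle between padlock's own z axis and vertical above 0.3 rad).
It fails at once if the brass lock cylinder is disturbed (moved more than 15 mm) (distance of lock_cylinder from where it was at the start of the episode above 0.015 m).
It fails at once if the grease tin is disturbed (moved more than 15 mm) (distance of grease_tin from where it was at the start of the episode above 0.015 m).
It fails at once if the steel lock cylinder is disturbed (moved more than 15 mm) (distance of lock_cylinder_b from where it was at the start of the episode above 0.015 m).
It also fails if it takes over 45 s, if anything falls off the work surface, if the arm or the gripper's body presses on something with over 40 N, if the wrist force passes 120 N, or if a joint passes its speed limit or range.

## Robot

A 7-joint arm with a two-finger parallel gripper is mounted at the origin on a cart in front of the work surface, level with it; the furniture and walls round the work are solid. World frame = base frame: x ahead of the robot, y to its left, z up, the work surface at z = 0. Lengths are in mm, angles in rad, forces in N, time in s.
With the tool pointing down it reaches from about 400 to 900 mm from the base axis. Payload 5.6 kg.
Tool frame: the origin (TCP) lies at the very end of the fingers, on their centre line; the grasp point (between the pads) lies 19 mm behind it; z points along the fingers, y is the line along which they close (so a half turn about z gives the same grasp; the last joint's range is limited). The gripper opens to 92 mm and grips with 3 to 60 N. Pads are 20 mm wide; open, the fingers measure 128 mm over their backs; the gripper's body (75 mm by 189 mm) begins 69 mm behind the grasp point.
Start: joints at [1.231, 0.468, -0.012, 1.603, 0.006, 1.071, -0.056], TCP at [190.058, -621.6, 214.592] pointing down, gripper open.
Joint ranges: [-2.53, 2.53], [-0.31, 2.02], [-1.57, 1.55], [0.28, 2.44], [-1.29, 4.43], [0.15, 1.84], [-2.92, 2.92]. Speed limits (rad/s): [2.57, 2.57, 3.14, 3.14, 3.14, 3.14, 3.14].

## Interface

Orientations are given as a 3x3 rotation matrix whose columns are the frame's x, y, z axes.
In Python, from rig import ctrl, kinematics, sensors, cams, order gives the robot as it stands. Calls block until the motion is done:
- ctrl.move_ptp(position, orientation): joint-space move of the TCP to a pose.
- ctrl.servo_line(position, max_speed=150, rotation=None): straight line of the TCP; rotation=None keeps the orientation; max_speed is the mean speed in mm/s.
- ctrl.set_joints(angles): joint-space move.
- ctrl.set_gripper(opening, grip_force=None): opening from 0.0 (shut) to 1.0 (fully open); grip_force is the grip in N (None keeps the last); returns when the fingers have stopped.
- ctrl.hold(seconds).
- kinematics.solve_ik(position, orientation): joint angles nearest the present ones, or None.
- sensors.get_obs(): the state.
- cams.snapshot(name): name is "side" or "top" or "wrist"; returns the picture (384x512x3 uint8, red, green, blue); there is no depth.
- cams.camera_model(name): a dict with "fx", "fy", "cx", "cy" (pixels), "world_from_camera" (4x4, takes a point from camera to world coordinates). Camera axes: x right, y down, z forward; pixel columns grow to the right and rows downward; lengths in mm; the calibration is good to about 2 mm. A picture is of the moment at which its call begins: read the wrist's pose just before it. camera_model takes no time and is no camera call; for the wrist camera it gives the pose at the moment of the call.
A pose or a line that the arm cannot do raises ctrl.MotionError and nothing moves.
- order.hand_in(): hands the job in; it is judged then, once.
The state is a dict: "clock": time; "q": joint angles; "joint_velocities": joint speeds; "effort": joint torques, N m; "position": TCP position; "eef_rot": TCP orientation; "ft_force": force on the tool from outside, world axes, zero at the start; "moment": the same for the moment, N m; "opening": opening from 0.0 (shut) to 1.0 (fully open); "grip_force": force on a finger pad.
Only numpy, scipy, OpenCV 4.12 (cv2) and the standard library are available. Lean on these libraries where they do the work, as an engineer would, in place of code of your own. Each camera call takes 0.05 s, during which the arm holds its last target. There are 200 camera calls.

## Working session

There is one attempt and no reset: what is moved stays moved. The work goes in short steps, each a Python script; the robot and the scene stay as the last script left them, time stands still between calls to the robot, and variables do not carry over. Pictures are saved under pics/ and viewed, at most 10 in all, crops included, and the job is handed in when it is done.

```bash
mkdir -p pics; python3 - <<'E'
from rig import ctrl,cams,sensors
import cv2,numpy as np
for n in("top","side"):
    cv2.imwrite(f"pics/{n}0.png",cams.snapshot(n)[:,:,::-1]); m=cams.camera_model(n); print(n,m['fx'],m['cx'],m['cy'],np.round(m['world_from_camera'],3).tolist())
print(sensors.get_obs()['clock'])
E
```

```text
top 392.5384869332248 261.3376755786337 187.15569797203935 [[0.009, -0.996, 0.093, 519.754], [-1.0, -0.007, 0.019, -24.752], [-0.018, -0.093, -0.995, 993.548], [0.0, 0.0, 0.0, 1.0]]
side 458.48661705175124 259.3891326757945 194.00786710232774 [[1.0, 0.004, 0.016, 603.288], [-0.006, -0.831, 0.557, -631.08], [0.016, -0.557, -0.831, 934.716], [0.0, 0.0, 0.0, 1.0]]
0.1
```

View pics/top0.png

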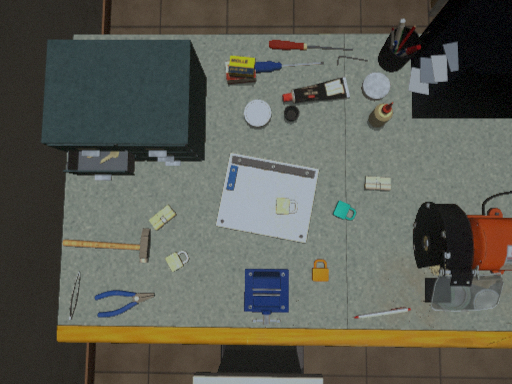

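View pics/side0.png

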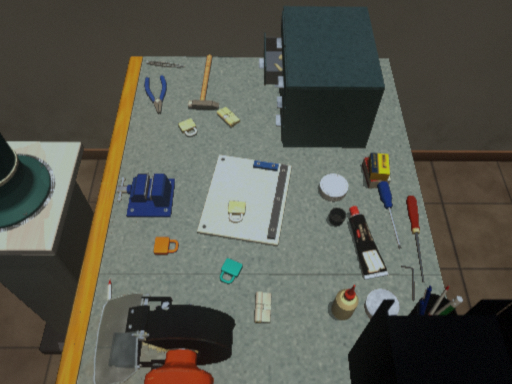

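The top view shows the board centred at about px (268,198), with the rail along its top edge and the blue stop at (232,177). The padlock is at (286,206) with its shackle to the right. The grinder at (460,250) lies on the arm's way, so I go up first and then across to look closely.

```bash
cat > h.py <<'E'
from rig import ctrl,cams,sensors,order,kinematics
import cv2,numpy as np
def cast(m,px,z):
    px=np.atleast_2d(np.float64(px)); T=np.array(m['world_from_camera'])
    d=np.c_[(px[:,0]-m['cx'])/m['fx'],(px[:,1]-m['cy'])/m['fy'],np.ones(len(px))]@T[:3,:3].T
    return T[:3,3]+d*((z-T[2,3])/d[:,2])[:,None]
E
python3 - <<'E'
from h import *
m=cams.camera_model("top")
print(cast(m,[(233,154),(319,169),(306,242),(217,226),(232,177),(286,206)],12).round(0).tolist())
p=sensors.get_obs()['position']; R=sensors.get_obs()['eef_rot']; print(np.round(R,2).tolist())
ctrl.servo_line([p[0],p[1],430],max_speed=250)
c=cast(m,[(268,198)],12)[0]
for z,dx in((400,-60),(330,-60)):
    try: ctrl.move_ptp([c[0]+dx,c[1],z],[[1,0,0],[0,-1,0],[0,0,-1]])
    except ctrl.MotionError as e: print(z,e)
w=cams.camera_model("wrist"); cv2.imwrite("pics/w1.png",cams.snapshot("wrist")[:,:,::-1])
o=sensors.get_obs();print(o['position'],o['clock'],np.round(w['world_from_camera'],2).tolist())
E
```

```text
[[696.0, 66.0, 12.0], [659.0, -151.0, 12.0], [476.0, -118.0, 12.0], [514.0, 103.0, 12.0], [637.0, 68.0, 12.0], [565.0, -69.0, 12.0]]
[[0.96, 0.29, -0.0], [0.29, -0.96, 0.0], [-0.0, -0.0, -1.0]]
[525.45517027 -23.70700971 331.52527555] 3.975 [[-0.0, -0.96, -0.28, 604.85], [-1.0, 0.0, -0.0, -24.5], [0.0, 0.28, -0.96, 499.13], [0.0, 0.0, 0.0, 1.0]]
```

View pics/w1.png

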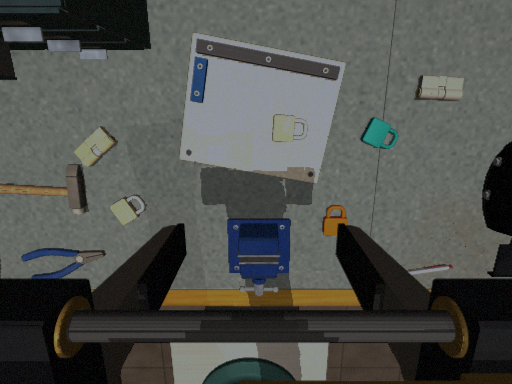

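The wrist view shows the board at about (192,35)–(345,65)–(318,182)–(180,160), the padlock at (286,128) and the stop at (199,80). I go lower for accuracy.

```bash
python3 - <<'E'
from h import *
ctrl.move_ptp([545,-30,190],[[1,0,0],[0,-1,0],[0,0,-1]])
ctrl.hold(0.3)
w=cams.camera_model("wrist"); im=cams.snapshot("wrist")[:,:,::-1]
cv2.imwrite("pics/w2.png",im); np.save("w2.npy",w['world_from_camera']); print(w['fx'],w['cx'],w['cy'],sensors.get_obs()['position'],sensors.get_obs()['clock'],sensors.get_obs()['ft_force'])
E
```

```text
305.9167381635958 260.6658554570493 191.64564821463713 [545.56386942 -30.09221824 191.1842883 ] 4.95 [-0.03613089  0.57818961  0.33860111]
```

View pics/w2.png

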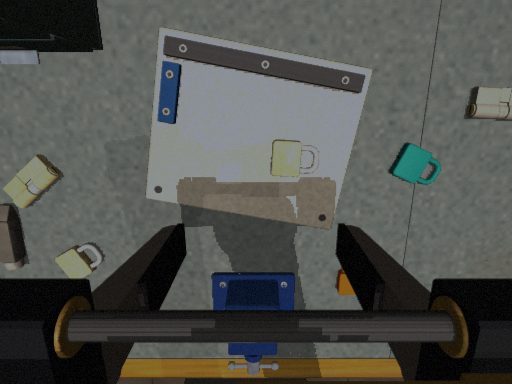

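The padlock body is at (271–301, 140–177), the rail runs (163,48)–(369,80) and the stop is at (170,93). I fit all three by colour.

```bash
sed -i 's/(S>45)&(V>150)/(S>25)\&(V>120)/' h.py; python3 - <<'E'
from h import *
w=cams.camera_model("wrist"); im=cv2.imread("pics/w2.png"); w['world_from_camera']=np.load("w2.npy")
hsv=cv2.cvtColor(im,cv2.COLOR_BGR2HSV); print(hsv[158,285],hsv[68,300],hsv[150,200],hsv[93,165])
for n,q in zip("rsp",see(im,w)): print(n,q)
E
```

```text
[ 34  49 146] [162  20  65] [ 51  12 144] [108 172 101]
r (array([661.81555176, -34.88349915]), 209.32444763183594, 21.323551177978516, np.float64(1.390876492500506))
s (array([635.03546143,  65.98991394]), 60.96684265136719, 18.976192474365234, np.float64(2.9607421776524743))
p (array([565.92175293, -55.37730408]), 39.07411193847656, 23.728038787841797, np.float64(3.0758883415978486))
```

```bash
sed -i 's/(H<35)&(S>25)/(H<45)\&(S>30)/' h.py; python3 - <<'E'
from h import *
w=cams.camera_model("wrist"); im=cv2.imread("pics/w2.png"); w['world_from_camera']=np.load("w2.npy")
r,s,p=see(im,w); print(p)
a=(r[3]-np.pi/2+s[3]-np.pi)/2; X=np.array([np.cos(a),np.sin(a)]);Y=np.array([-X[1],X[0]])
# rail centre at jig x=77; mask widened by seen inner face: use outer edge; stop centre y=96
o1=r[0]@X+r[2]/2-86; o2=s[0]@Y-96; print("rail/stop widths",r[2],s[2],"y0 from rail",r[0]@Y,o2,"x0 via stop",s[0]@X-31,o1)
O=X*o1+Y*o2; C=O+X*68+Y*87; print("a",a,"O",O,"corner",C)
d=p[0]-C; print("padlock body centre in corner frame",d@X,d@Y,"yaw rel",p[3]-np.pi-a)
np.savez("jig.npz",a=a,C=C)
E
```

```text
(array([565.51208496, -59.55501556]), 39.343013763427734, 32.11923599243164, np.float64(3.0758883415978486))
rail/stop widths 21.323551177978516 18.976192474365234 y0 from rail 84.41782779061377 82.84996038587093 x0 via stop 581.8926477614923 581.9975447452454
a -0.18038515511585462 O [587.4184265 -22.9096101] corner [669.92364262  50.47900831]
padlock body centre in corner frame -82.97640686894499 -126.98100521833376 yaw rel 0.11468084312391014
```

```bash
cat >> h.py <<'E'
def jig():
    j=np.load("jig.npz"); a=float(j['a']); X=np.array([np.cos(a),np.sin(a)]); Y=np.array([-X[1],X[0]]); return j['C'],X,Y
def go(x,y,z,v=150):
    C,X,Y=jig(); R=np.array([[X[0],-Y[0],0],[X[1],-Y[1],0],[0,0,-1]])
    p=C+X*x+Y*y; ctrl.servo_line([p[0],p[1],z],max_speed=v,rotation=R)
def st():
    C,X,Y=jig(); o=sensors.get_obs(); d=o['position'][:2]-C; f=o['ft_force']
    return np.array([d@X,d@Y,o['position'][2],f[:2]@X,f[:2]@Y,f[2],o['clock']])
def press(x,y,z,dx,dy,n,F,step=0.7):
    f0=st(); 
    for i in range(n):
        x+=dx*step;y+=dy*step; go(x,y,z,15); s=st(); 
        if np.hypot(*(s-f0)[3:5])>F: break
    print("press",i,s.round(2)); return x,y
E
python3 - <<'E'
from h import *
ctrl.set_gripper(0.0)
go(-130,-128,60); print(st().round(2))
go(-130,-128,18,80); print(st().round(2))
go(-58,-128,18,50); print(st().round(2))
x,y=press(-58,-128,18,1,0,22,6)
E
```

```text
[-129.25 -127.58   60.71   -0.74   -0.58    1.1     7.35]
[-130.08 -127.74   17.75    0.64    0.15    0.2     8.02]
[ -57.94 -128.02   17.97    0.5    -0.23    0.48    9.62]
press 12 [ -50.33 -128.01   17.9    -6.64    0.14    5.56   12.87]
```

```bash
python3 - <<'E'
from h import *
go(-75,-128,18); go(-75,-128,50)
go(-20,-200,50); go(-20,-200,18,100)
go(-20,-79,18,60); print(st().round(2))
x,y=press(-20,-79,18,0,1,28,6)
go(-20,y-25,18); go(-20,y-25,60)
go(-110,-60,150); go(-125,-45,190); ctrl.hold(.3)
w=cams.camera_model("wrist"); im=cams.snapshot("wrist")[:,:,::-1]
cv2.imwrite("pics/w3.png",im); np.save("w3.npy",w['world_from_camera']); print(st().round(2))
E
```

```text
[-2.000e+01 -7.919e+01  1.798e+01 -7.000e-02 -8.000e-01  1.200e+00
  1.694e+01]
press 27 [-20.   -60.79  17.94  -1.    -5.75   3.35  23.94]
[-125.13  -45.33  189.39    0.56   -0.48   -0.22   26.51]
```

View pics/w3.png

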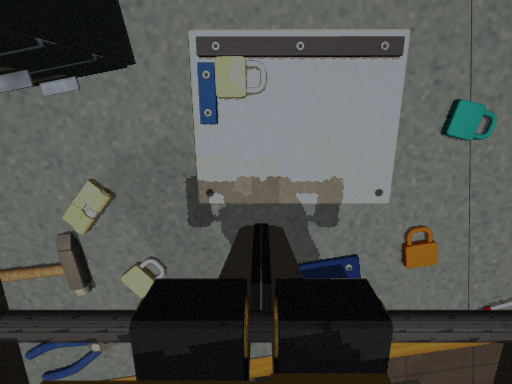

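The padlock at (231,77) sits in the corner, touching the rail (row 56) and the stop (column 216). I check this with numbers.

```bash
python3 - <<'E'
from h import *
w=cams.camera_model("wrist"); im=cv2.imread("pics/w3.png"); w['world_from_camera']=np.load("w3.npy")
hsv=cv2.cvtColor(im,cv2.COLOR_BGR2HSV); H,S,V=[hsv[...,i].astype(int) for i in range(3)]
B=np.zeros(H.shape,bool); B[32:150,192:405]=1
r=rect(B&(V<130)&(S<90)&(np.arange(384)[:,None]<62),w,22); s=rect(B&(H>95)&(H<125)&(S>100),w,22)
p=rect(B&(H>20)&(H<45)&(S>30)&(V>100),w,25)
C,X,Y=jig()
for q in(r,s,p): d=q[0]-C; print(d@X,d@Y,q[1:3],(q[3]-np.arctan2(X[1],X[0]))%np.pi)
crop=cv2.resize(im[30:130,185:285],(600,600),interpolation=cv2.INTER_CUBIC); cv2.imwrite("pics/c3.png",crop)
E
```

```text
6.892425019105009 -85.18634750310103 (209.4015655517578, 21.189157485961914) 1.5707328769819253
-37.35231923246586 9.713401342951041 (59.83597183227539, 17.92873764038086) 0.0019130151900310643
-21.166636375175074 -14.917402487260768 (40.19108581542969, 31.692211151123047) 0.02672981496598892
```

View pics/c3.png

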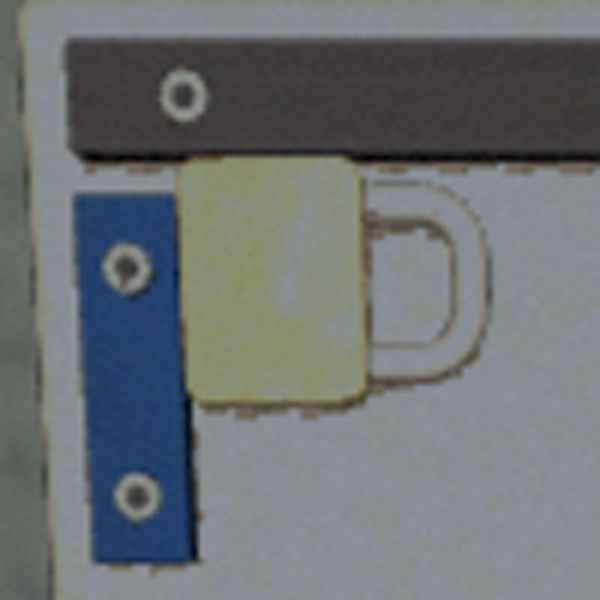

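The padlock is within about 1 mm on both sides. One light press toward the rail removes the remaining 1 mm, then I retreat.

```bash
python3 - <<'E'
from h import *
go(-90,-24,60); go(-80,-24,18,100); go(-54,-24,18,60)
x,y=press(-54,-24,18,1,0,9,5)
go(-75,-24,18,80); go(-85,-24,60); go(-125,-45,190); ctrl.hold(.2)
w=cams.camera_model("wrist"); im=cams.snapshot("wrist")[:,:,::-1]
hsv=cv2.cvtColor(im,cv2.COLOR_BGR2HSV); H,S,V=[hsv[...,i].astype(int) for i in range(3)]
B=np.zeros(H.shape,bool); B[32:150,192:405]=1
p=rect(B&(H>20)&(H<45)&(S>30)&(V>100),w,25); C,X,Y=jig(); d=p[0]-C
print(d@X,d@Y,p[1:3],(p[3]-np.arctan2(X[1],X[0]))%np.pi,st().round(2))
E
```

```text
press 7 [-50.29 -24.14  17.86  -7.48  -1.14   5.48  30.73]
-20.758047734976515 -15.343233106382137 (40.2181396484375, 32.19187545776367) 0.009189170762291088 [-1.2526e+02 -4.4870e+01  1.8929e+02 -6.3000e-01  5.0000e-02  1.6000e-01
  3.2980e+01]
```

```bash
python3 -c "
from h import *
print(order.hand_in())"
```

```text
the job is handed in; nothing more can be done
None
```

The padlock is against the rail and the end stop, measured within about 1 mm of both and 0.01 rad of parallel; the arm is clear, and I handed the job in at about 33 s, with no verdict returned.

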